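# Vent the mortar air meter through its locked bleed valve

### The arm

A 6-joint arm with a two-finger parallel gripper is mounted at the origin on a cart in front of the work surface, level with it; the furniture and walls round the work are solid. World frame = base frame: x ahead of the robot, y to its left, z up, the work surface at z = 0. Lengths are in m, angles in rad, forces in N, time in s.
With the tool pointing down it reaches from about 0.375 to 0.9 m from the base axis. Payload 3.1 kg.
Tool frame: the origin (TCP) lies midway between the tips of the shut fingers; the grasp point (between the pads) lies 19 mm behind it; x points along the fingers, z is the direction in which the jaws open and shut, and the axes are right-handed (so a half turn about x gives the same grasp; the last joint's range is limited). The gripper opens to 87 mm and grips with 3 to 60 N. Pads are 19 mm wide; open, the fingers measure 117 mm over their backs; the gripper's body (75 mm by 190 mm) begins 51 mm behind the grasp point.
Start: joints at [1.167, 0.527, 1.433, -0, 1.181, -0.178], TCP at [0.139, 0.609, 0.223] pointing down, gripper open.
Joint ranges: [-3.08, 3.08], [-0.75, 2.2], [0.22, 2.44], [-1.43, 4.57], [0, 2.65], [-2.85, 2.85]. Speed limits (rad/s): [2.79, 2.79, 3.14, 3.14, 3.14, 3.14].

### API

Orientations are given as a unit quaternion [x, y, z, w].
In Python, from rig import robot, optics, workorder gives the robot as it stands.
- The arm moves only by the tool arm_command, never from a script. Its argument "plan" is a list of rows, each a list of 7 numbers: the shift along the tool's x, y, z in cm, then the turn, a rotation vector about the tool's x, y, z in rad, then the finger opening in cm, from 0 to 8.7. In form: [[x, y, z, ax, ay, az, gripper], ...]. A call has 1 to 12 rows; each row shifts and turns the pose as measured when the row begins, along the tool's axes as they then stand; what a row does not reach is not made up. A row lasts 1/8 s, in which the tool goes at most 62.5 mm and 10.7 degrees, less where a joint would pass 70% of its speed; a pose out of reach is approached as far as the arm can. A call with a gripper value outside its range is refused whole. The fingers move at their own pace and stop on an object; "grip_force" is the grip in N (left out, the last holds). Time passes only in rows, so rows that do not move let the fingers close. It gives the time, the measured TCP pose, the force and the opening at its end, in the units of the state.
- robot.get_obs(): the state, without advancing time (a new reading comes with each control period).
- optics.camera(name): name is "scene" or "side" or "wrist"; returns (picture, depth): 400x640x3 uint8, blue, green, red; 400x640 float32, m along the optical axis (not along the pixel's ray), 0 where there is no reading.
- optics.camera_info(name): a dict with "mtx" (3x3 intrinsics, pixels), "position" and "rotation" of the camera in the world; the wrist camera has in their place "tool_from_camera" (4x4, takes a point from camera to tool coordinates, whose origin is the TCP and whose axes are the tool frame's). Camera axes: x right, y down, z forward; pixel columns grow to the right and rows downward; lengths in m; the calibration is good to about 2 mm. A picture is of the moment at which its call begins: read the wrist's pose just before it. camera_info takes no time and is no camera call.
- workorder.hand_in(): hands the job in, once; it reports no verdict.
The state is a dict: "time": time; "q": joint angles; "joint_velocities": joint speeds; "joint_torque": joint torques, N m; "position": TCP position; "tool_rot": TCP orientation; "ft_force": force on the tool from outside, world axes, zero at the start; "moment": the same for the moment, N m; "grip_width": finger opening in m.
Only numpy, scipy, OpenCV 4.12 (cv2) and the standard library are available. Lean on these libraries where they do the work, as an engineer would, in place of code of your own. Each camera call takes 0.05 s, during which the arm holds its last target. There are 200 camera calls.

### The job

The air-content test is over but the mortar air meter is still under pressure: vent it through the bleed valve that stands on top of its air chamber. Pinch the valve's small knurled lock nut lightly and unscrew it all the way up (counter-clockwise seen from above), then push the freed pin straight down with your closed fingertips, slowly and gently so that the air can bleed out (about 1 kg of push; 2 kg bends the pin), until it is fully down and the gauge needle has dropped to zero. Then let go so that the pin springs back up, with the nut left unscrewed, and do not lean on the gauge or shift the things standing round the meter.

Things in the scene. Friction and masses are not known exactly. Their poses are not given: they have to be found in the camera images.
- air_meter: mortar air meter, fixed: aluminium pot with bolted cover (176 mm over the wing-nut lugs, these up to 122 mm high) and on it a round air chamber 94 mm across, flat top 150 mm high. Origin: centre of the pot's underside; z up, -x towards its gauge, +x towards the black-knobbed hand pump (both below 170 mm). The brass bleed valve stands upright on the z axis, on the chamber
- valve_axis (a point): point of the meter on the bleed valve's axis, 200 mm above the worktop: middle of the lock nut (13 mm across, 10 mm high) when it is screwed down; the pin's tip (7.6 mm across) is then 19 mm higher. Valves are screwed in to different depths, so nut and pin really stand up to 6 mm higher or lower than this: find the tip by touch. Below the nut the stem is 9 mm across, clear for 22 mm
- lock_nut (a joint): turn of the knurled lock nut, rad: 0 = screwed down, starts at 0 to 0.4, grows counter-clockwise seen from above, 5.0 = fully unscrewed against its stop. Climbs 0.64 mm per rad along the pin, stays where left, takes about 0.04 N m to turn. The pin can be pushed down only about as far as the nut has climbed
- valve_pin (a joint): push of the valve pin, m: 0 = up (closed), grows downward, 0.003 = hard stop; a spring brings it back up. 5 N start it, 6 N take it through about 1 mm of free stroke; from there it opens the valve and yields only as fast as the air bleeds out: about 1 mm/s at 10 N, 2 mm/s at 13 N, stiffer if hurried. The nut rides down with it
- needle (a joint): gauge needle, rad: 0 = no pressure, at the first long mark (lower left of the dial seen from the front); grows clockwise, starts at 1.4 to 2.2. It falls as the pin is worked down (zero when the pin is fully down) and stays where it is if the pin is let go too early
- gauge: steel gauge case 66 mm across with a white dial, on the meter's -x side, tilted up; origin: centre of the dial, 83 mm from the meter's axis, 136 mm above the worktop
- mortar_bar: grey mortar bar 160 x 40 x 40 mm lying beside the meter; origin at the centre of its underside
- mortar_cube: grey mortar cube, 50 mm; origin at the centre of its underside
- brass_mould: round brass mould, 62 mm across and 60 mm high; origin at the centre of its underside
- pan_brush: flat brush 200 x 40 x 12 mm lying on the worktop; origin at the centre of its underside
- steel_drum: solid steel drum, 49 mm across and 37 mm high; origin at the centre of its underside
- lab_timer: white square timer 62 x 62 x 20 mm; origin at the centre of its underside

How it is judged:
On the way, in this order (a step that is already met when the one before it is completed fails the run):
1. the lock nut is unscrewed all the way up, the pin not yet pushed (value of joint lock_nut above 4.6 rad and value of joint valve_pin below 0.001 m), for 0.1 s.
2. the fingers push the freed pin's tip down, through its free stroke (value of joint valve_pin above 0.0012 m and contact force between the fingers and valve_pin_c1 above 3 N), for 0.2 s.
3. the needle has dropped to zero (value of joint needle below 0.12 rad), for 0.1 s.
At the end, for the whole second after the job is handed in: the gauge needle stands at zero (below 0.12 rad), the pin has sprung back up (pushed less than 0.5 mm), the lock nut is still unscrewed (beyond 4.5 rad), and the bar, cube, mould, brush, drum and timer are within 10 mm of where they stood (value of joint needle below 0.12 rad and value of joint valve_pin below 0.0005 m and value of joint lock_nut above 4.5 rad and distance of each of mortar_bar, mortar_cube, brass_mould, pan_brush, steel_drum, lab_timer from where it was at the start of the episode below 0.01 m); the robot touches nothing.
It fails at once if the valve pin's tip is pushed or knocked with more than 20 N (contact force between anything else and valve_pin_c1 above 20 N).
It fails at once if the lock nut is squeezed or leaned on with more than 70 N in all (35 N a finger) (contact force between the fingers and lock_nut above 70 N).
It fails at once if the robot presses on the gauge with more than 3 N (contact force between any of the fingers, the arm and gauge above 3 N).
It fails at once if a thing standing round the meter is shifted by more than 20 mm (distance of any of mortar_bar, mortar_cube, brass_mould, pan_brush, steel_drum, lab_timer from where it was at the start of the episode above 0.02 m).
It also fails if it takes over 69 s, if anything falls off the work surface, if the arm or the gripper's body presses on something with over 40 N, if the wrist force passes 120 N, or if a joint passes its speed limit or range.

## Working session

There is one attempt and no reset: what is moved stays moved. The work goes in short steps, Python scripts to look and compute and a tool call to move; the robot and the scene stay as the last step left them, time stands still between calls to the robot, and variables do not carry over. Pictures are saved under pics/ and viewed, about 8 in all and at most 12, crops included, and the job is handed in when it is done.

Besides the shell and the picture viewer there is one more tool, called after "Call:" as name(argument=value, ...) on one line, values as JSON. arm_command: Moves the arm, as the interface text tells. Its arguments: {"type":"object","properties":{"plan":{"type":"array"},"grip_force":{"type":"number"}},"required":["plan"]}

```bash
mkdir -p pics; cat > h.py <<'E'
import numpy as np, cv2
from scipy.spatial.transform import Rotation as R
from rig import robot, optics, workorder
def cam(n):
    o=robot.get_obs(); im,d=optics.camera(n); c=optics.camera_info(n)
    K=np.array(c["mtx"])
    if n=="wrist":
        T=np.eye(4);T[:3,:3]=R.from_quat(o["tool_rot"]).as_matrix();T[:3,3]=o["position"]
        M=T@np.array(c["tool_from_camera"]); Rc,p=M[:3,:3],M[:3,3]
    else:
        r=np.array(c["rotation"]); Rc=r if r.shape==(3,3) else R.from_quat(r).as_matrix(); p=np.array(c["position"])
    return im,d,K,Rc,p
def ray(u,v,K,Rc): return Rc@np.linalg.inv(K)@np.array([u,v,1.])
def onz(u,v,z,K,Rc,p):
    r=ray(u,v,K,Rc); return p+r*(z-p[2])/r[2]
def cloud(d,K,Rc,p):
    v,u=np.mgrid[:d.shape[0],:d.shape[1]]
    P=np.stack([u,v,np.ones_like(u)],-1)@np.linalg.inv(K).T*d[...,None]
    return P@Rc.T+p
E
python3 - <<'E'
from h import *
o=robot.get_obs()
print({k:np.round(v,3) for k,v in o.items()})
a=[]
for n in("scene","side"):
    im,d,K,Rc,p=cam(n); print(n,p.round(3),Rc.round(2).tolist(),K.round(0).tolist()); np.savez(f"{n}.npz",im=im,d=d,K=K,Rc=Rc,p=p)
    P=cloud(d,K,Rc,p); m=(d>0)&(P[...,2]>.195)&(P[...,2]<.24)&(P[...,0]>.3)
    a.append(im)
    cv2.imwrite(f"pics/{n}0.png",im)
    b,g,r=[im[...,i].astype(int) for i in range(3)]
    ys,xs=np.nonzero(m); print(len(ys)); 
    if len(ys): print(np.percentile(P[m],[0,10,50,90,100],axis=0).round(3),np.median(xs),np.median(ys))
E
```

```text
{'time': np.float64(0.0), 'q': array([ 1.168,  0.528,  1.434, -0.   ,  1.181, -0.178]), 'joint_velocities': array([ 0.002,  0.001, -0.   ,  0.001,  0.001, -0.   ]), 'joint_torque': array([ 1.0000e-03, -4.4005e+01, -1.7659e+01,  6.4000e-02,  5.8000e-02,
       -0.0000e+00]), 'position': array([0.139, 0.609, 0.222]), 'tool_rot': array([-0.441,  0.554,  0.44 ,  0.552]), 'ft_force': array([ 0.403,  0.478, -0.033]), 'moment': array([-0.024, -0.05 ,  0.051]), 'grip_width': np.float64(0.087)}
scene [-0.164 -0.929  1.132] [[0.83, -0.35, 0.43], [-0.55, -0.54, 0.64], [0.01, -0.77, -0.64]] [[499.0, 0.0, 328.0], [0.0, 499.0, 205.0], [0.0, 0.0, 1.0]]
3031
[[ 0.381 -0.662  0.195]
 [ 0.494 -0.641  0.2  ]
 [ 0.672  0.841  0.217]
 [ 0.793  1.395  0.235]
 [ 1.026  1.861  0.24 ]] 301.0 79.0
side [-0.429 -0.073  1.553] [[0.12, -0.83, 0.55], [-0.99, -0.09, 0.08], [-0.01, -0.56, -0.83]] [[519.0, 0.0, 317.0], [0.0, 519.0, 196.0], [0.0, 0.0, 1.0]]
2481
[[ 0.501 -0.659  0.195]
 [ 0.561 -0.599  0.199]
 [ 0.7    0.841  0.217]
 [ 1.022  1.026  0.235]
 [ 1.033  1.143  0.24 ]] 108.0 142.0
```

View pics/scene0.png

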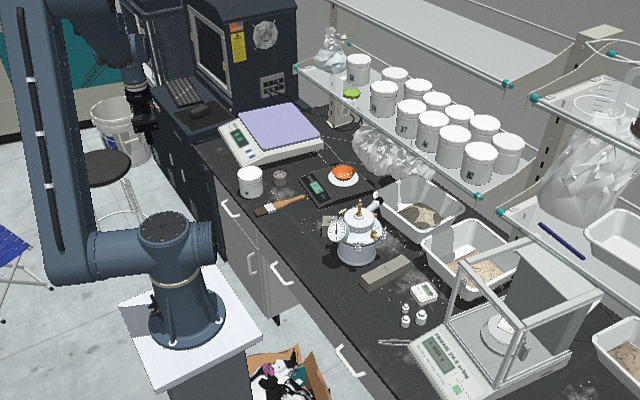

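View pics/side0.png

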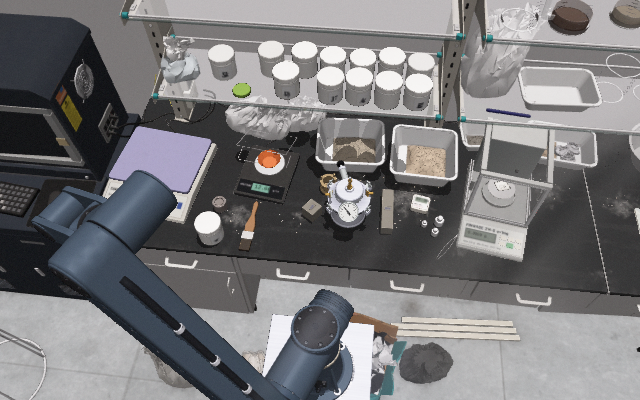

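The meter is at about (358,225) in the scene view and (349,195) in the side view, with the valve near its top. Next I'll zoom in on both.

```bash
python3 - <<'E'
from h import *
S={n:np.load(n+".npz") for n in("scene","side")}
def tri(a,b):
    s,t=S["scene"],S["side"]
    A=[];y=[]
    M=np.zeros((3,3));v=np.zeros(3)
    for z,q in((s,a),(t,b)):
        r=ray(*q,z["K"],z["Rc"]);r/=np.linalg.norm(r);Q=np.eye(3)-np.outer(r,r);M+=Q;v+=Q@z["p"]
    return np.linalg.solve(M,v)
print(tri((359,203),(349,183)))
for n,q in(("scene",(359,203)),("side",(349,183))): print(onz(*q,.215,S[n]["K"],S[n]["Rc"],S[n]["p"]))
a=cv2.resize(S["scene"]["im"][185:275,315:405],(390,390),interpolation=cv2.INTER_CUBIC)
b=cv2.resize(S["side"]["im"][155:245,305:395],(390,390),interpolation=cv2.INTER_CUBIC)
cv2.imwrite("pics/crop0.png",np.hstack([a,b]))
# obstacles higher than 0.2 near the meter
for n in S:
    z=S[n];P=cloud(z["d"],z["K"],z["Rc"],z["p"]);m=(z["d"]>0)&(P[...,2]>.12)&(abs(P[...,0]-.65)<.35)&(abs(P[...,1])<.4)
    Q=P[m]; H={}
    for x,y,h in Q:
        k=(round(float(x),1),round(float(y),1));H[k]=max(H.get(k,0),round(float(h),2))
    print(n,sorted(H.items()))
E
```

```text
[ 0.53588968 -0.04643999  0.20252452]
[ 0.53377405 -0.05535831  0.215     ]
[ 0.51983704 -0.04648113  0.215     ]
scene [((0.4, -0.1), 0.13), ((0.4, -0.0), 0.13), ((0.5, -0.1), 0.2), ((0.5, -0.0), 0.22), ((0.6, -0.1), 0.16), ((0.6, -0.0), 0.16), ((0.6, 0.2), 0.19), ((0.6, 0.3), 0.19), ((0.6, 0.4), 0.13), ((0.7, -0.4), 0.66), ((0.7, -0.3), 0.65), ((0.7, -0.2), 0.65), ((0.7, -0.1), 0.65), ((0.7, 0.0), 0.65), ((0.7, 0.1), 0.65), ((0.7, 0.2), 0.65), ((0.7, 0.3), 0.65), ((0.7, 0.4), 0.64), ((0.8, -0.4), 0.66), ((0.8, -0.3), 0.67), ((0.8, -0.2), 0.63), ((0.8, -0.1), 0.63), ((0.8, 0.0), 0.63), ((0.8, 0.1), 0.63), ((0.8, 0.2), 0.63), ((0.8, 0.3), 0.63), ((0.8, 0.4), 0.63), ((0.9, -0.4), 0.72), ((0.9, -0.3), 0.72), ((0.9, -0.2), 0.63), ((0.9, -0.1), 0.63), ((0.9, 0.0), 0.63), ((0.9, 0.1), 0.63), ((0.9, 0.2), 0.63), ((0.9, 0.3), 0.63), ((0.9, 0.4), 0.41), ((1.0, -0.4), 0.72), ((1.0, -0.3), 0.72), ((1.0, -0.2), 0.68), ((1.0, -0.1), 0.69), ((1.0, 0.0), 0.69), ((1.0, 0.1), 0.68), ((1.0, 0.2), 0.63), ((1.0, 0.3), 0.63), ((1.0, 0.4), 0.37)]
side [((0.4, -0.1), 0.13), ((0.4, -0.0), 0.13), ((0.5, -0.1), 0.2), ((0.5, -0.0), 0.22), ((0.6, -0.1), 0.16), ((0.6, -0.0), 0.16), ((0.6, 0.2), 0.19), ((0.6, 0.3), 0.19), ((0.7, -0.4), 0.65), ((0.7, -0.3), 0.65), ((0.7, -0.2), 0.65), ((0.7, -0.1), 0.64), ((0.7, 0.0), 0.65), ((0.7, 0.1), 0.65), ((0.7, 0.2), 0.64), ((0.7, 0.3), 0.65), ((0.7, 0.4), 0.65), ((0.8, -0.4), 0.67), ((0.8, -0.3), 0.66), ((0.8, -0.2), 0.63), ((0.8, -0.1), 0.63), ((0.8, 0.0), 0.63), ((0.8, 0.1), 0.63), ((0.8, 0.2), 0.63), ((0.8, 0.3), 0.64), ((0.8, 0.4), 0.63), ((0.9, -0.4), 0.66), ((0.9, -0.3), 0.66), ((0.9, -0.2), 0.63), ((0.9, -0.1), 0.63), ((0.9, 0.0), 0.63), ((0.9, 0.1), 0.63), ((0.9, 0.2), 0.63), ((0.9, 0.3), 0.41), ((0.9, 0.4), 0.41), ((1.0, -0.4), 0.38), ((1.0, -0.3), 0.43), ((1.0, -0.2), 0.37), ((1.0, -0.1), 0.37), ((1.0, 0.0), 0.37), ((1.0, 0.1), 0.37), ((1.0, 0.2), 0.37), ((1.0, 0.3), 0.37), ((1.0, 0.4), 0.37)]
```

View pics/crop0.png

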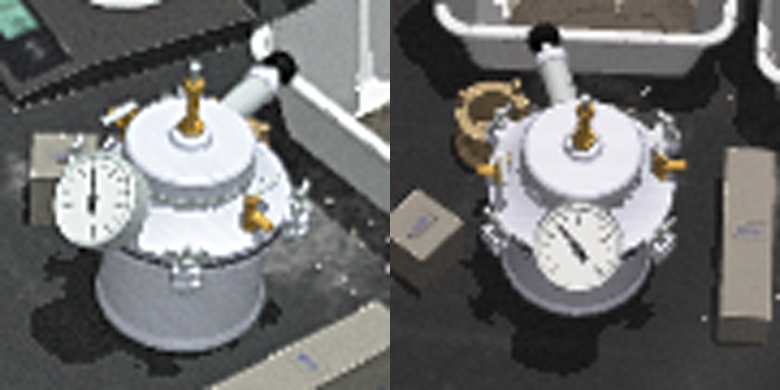

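```bash
python3 - <<'E'
from h import *
for n in("scene","side"):
    z=np.load(n+".npz");K,Rc,p,d=z["K"],z["Rc"],z["p"],z["d"]
    P=cloud(d,K,Rc,p);m=(d>0)&(P[...,2]>.175)&(abs(P[...,0]-.54)<.05)&(abs(P[...,1]+.05)<.05)
    print(n,m.sum(),P[m].round(3).tolist()[:14])
    m=(d>0)&(abs(P[...,2]-.15)<.006)&(abs(P[...,0]-.54)<.07)&(abs(P[...,1]+.05)<.07)
    Q=(P[m][:,:2]*1e4).astype(np.float32); print(m.sum(),cv2.minEnclosingCircle(Q),np.median(P[m],0))
    for q in({"scene":((359.8,200.7),.219),"side":((350.5,178.5),.219)}[n],): print(onz(*q[0],q[1],K,Rc,p))
o=robot.get_obs(); print(R.from_quat(o["tool_rot"]).as_matrix().round(3))
c=optics.camera_info("wrist");print(np.round(c["tool_from_camera"],3))
E
```

```text
scene 38 [[0.544, -0.042, 0.213], [0.546, -0.044, 0.213], [0.54, -0.047, 0.214], [0.541, -0.05, 0.215], [0.54, -0.047, 0.21], [0.544, -0.047, 0.208], [0.542, -0.041, 0.202], [0.543, -0.043, 0.202], [0.542, -0.05, 0.208], [0.55, -0.045, 0.2], [0.536, -0.043, 0.202], [0.542, -0.041, 0.198], [0.541, -0.046, 0.202], [0.543, -0.049, 0.203]]
557 ((5398.595703125, -475.3697814941406), 762.1686401367188) [ 0.53113131 -0.05201397  0.15011315]
[ 0.53887218 -0.05196385  0.219     ]
side 24 [[0.541, -0.045, 0.218], [0.543, -0.048, 0.216], [0.541, -0.045, 0.213], [0.54, -0.048, 0.214], [0.544, -0.042, 0.202], [0.543, -0.045, 0.204], [0.547, -0.048, 0.199], [0.55, -0.051, 0.196], [0.544, -0.042, 0.198], [0.542, -0.045, 0.201], [0.545, -0.048, 0.197], [0.544, -0.052, 0.199], [0.54, -0.042, 0.197], [0.541, -0.045, 0.196]]
496 ((5374.19677734375, -438.0925598144531), 721.5185546875) [ 0.53314591 -0.04622698  0.14911496]
[ 0.53486527 -0.04986382  0.219     ]
[[-0.001 -0.975  0.223]
 [-0.002  0.223  0.975]
 [-1.     0.    -0.002]]
[[ 0.001 -0.305  0.952 -0.162]
 [-0.001 -0.952 -0.305  0.084]
 [ 1.    -0.001 -0.001 -0.   ]
 [ 0.     0.     0.     1.   ]]
```

Call:
arm_command(plan=[[-5, 0, 0, 0, 0, 0, 8.7], [-5, -2, -2, 0, 0, 0, 8.7], [0, -4.3, -4.3, 0, 0, 0, 8.7], [0, -4.3, -4.3, 0, 0, 0, 8.7], [0, -4.3, -4.3, 0, 0, 0, 8.7], [0, -4.3, -4.3, 0, 0, 0, 8.7], [0, -4.3, -4.3, 0, 0, 0, 8.7], [0, -4.3, -4.3, 0, 0, 0, 8.7], [0, -4.3, -4.3, 0, 0, 0, 8.7]], grip_force=12)

```text
time: 1.23
position: [0.3856, 0.2168, 0.3231]
tool_rot: [-0.445, 0.552, 0.442, 0.55]
ft_force: [2.0, -0.1, 0.4]
grip_width: 0.087
```

```bash
cat > st.py <<'E'
from h import *
import sys
T=np.array(eval(sys.argv[1])) if len(sys.argv)>1 else np.array([.542,-.046,.312])
o=robot.get_obs();M=R.from_quat(o["tool_rot"]).as_matrix()
print("t",round(float(o["time"]),2),"q",np.round(o["q"],3),"p",np.round(o["position"],4),"f",np.round(o["ft_force"],1),"w",round(float(o["grip_width"]),4))
print(M.round(3).tolist(),"tool cm to target",(M.T@(T-o["position"])*100).round(2),"tool f",(M.T@o["ft_force"]).round(1))
# turn to make x exactly down
a=np.cross(M[:,0],[0,0,-1]);print("level",(M.T@a).round(4))
E
python3 st.py
```

```text
t 1.23 q [ 0.262  0.153  1.723 -0.006  1.266 -1.092] p [0.3856 0.2168 0.3231] f [ 2.  -0.1  0.4] w 0.087
[[0.0, -0.977, 0.213], [-0.005, 0.213, 0.977], [-1.0, -0.001, -0.005]] tool cm to target [  1.25 -20.88 -22.33] tool f [-0.4 -2.   0.3]
level [-0.     -0.0052  0.0014]
```

Call:
arm_command(plan=[[0.4, -4.2, -4.5, 0, 0, 0, 8.7], [0.4, -4.2, -4.5, 0, 0, 0, 8.7], [0.3, -4.2, -4.5, 0, 0, 0, 8.7], [0, -4.2, -4.5, 0, 0, 0, 8.7], [0, -2.5, -2.6, 0, 0, 0, 8.7], [0, 0, 0, 0.18, 0, 0, 8.7], [0, 0, 0, 0.18, 0, 0, 8.7], [0, 0, 0, 0.18, 0, 0, 8.7], [0, 0, 0, 0.18, 0, 0, 8.7], [0, 0, 0, 0.18, 0, 0, 8.7], [0, 0, 0, 0.18, 0, 0, 8.7], [0, 0, 0, 0.18, 0, 0, 8.7]])

```text
time: 2.72
position: [0.5305, -0.0363, 0.3078]
tool_rot: [-0.016, 0.71, 0.015, 0.704]
ft_force: [-0.1, 0.6, -0.2]
grip_width: 0.0869
```

Call:
arm_command(plan=[[0, 0, 0, 0.18, 0, 0, 8.7], [0, 0, 0, 0.18, 0, 0, 8.7], [0, 0, 0, 0.18, 0, 0, 8.7], [0, 0, 0, 0.18, 0, 0, 8.7], [0, 0, 0, 0.18, 0, 0, 8.7], [0, 0, 0, 0.18, 0, 0, 8.7], [0, 0, 0, 0.18, 0, 0, 8.7], [0, 0, 0, 0.18, 0, 0, 8.7], [0, 0, 0, 0.18, 0, 0, 8.7]])

```text
time: 3.85
position: [0.5267, -0.0352, 0.3033]
tool_rot: [-0.51, -0.49, 0.519, -0.48]
ft_force: [0.4, 0.2, 0.2]
grip_width: 0.0868
```

```bash
python3 st.py
```

```text
t 3.85 q [-0.276  0.314  1.557 -0.004  1.29   1.355] p [ 0.5267 -0.0352  0.3033] f [0.4 0.2 0.2] w 0.0868
[[-0.019, 0.998, -0.06], [0.001, -0.06, -0.998], [-1.0, -0.019, -0.0]] tool cm to target [-0.9   1.57  0.98] tool f [-0.2  0.4 -0.2]
level [ 0.     -0.0002  0.0194]
```

Call:
arm_command(plan=[[0, 0, 0, 0, 0, 0.02, 8.7], [0, 0, 0, 0.18, 0, 0, 8.7], [0, 0, 0, 0.18, 0, 0, 8.7], [0, 0, 0, 0.18, 0, 0, 8.7], [0, 0, 0, 0.18, 0, 0, 8.7], [0, 0, 0, 0.18, 0, 0, 8.7], [0, 0, 0, 0.18, 0, 0, 8.7], [0, 0, 0, 0.1, 0, 0, 8.7]])

```text
time: 4.85
position: [0.5234, -0.0342, 0.301]
tool_rot: [-0.698, -0.113, 0.698, -0.111]
ft_force: [-0.7, 0.0, -0.3]
grip_width: 0.0869
```

```bash
python3 st.py
```

```text
t 4.85 q [-2.800e-01  3.020e-01  1.581e+00  2.000e-03  1.259e+00  2.543e+00] p [ 0.5234 -0.0342  0.301 ] f [-0.7  0.  -0.3] w 0.0869
[[-0.0, 0.313, -0.95], [0.002, -0.95, -0.313], [-1.0, -0.002, -0.0]] tool cm to target [-1.1  1.7 -1.4] tool f [ 0.3 -0.3  0.7]
level [ 0.     -0.0003  0.0017]
```

Call:
arm_command(plan=[[-1.1, 1.7, -1.4, 0, 0, 0, 8.7], [0, 0, 0, 0, 0, 0, 8.7], [0, 0, 0, 0, 0, 0, 8.7]])

```text
time: 5.22
position: [0.5399, -0.0452, 0.3109]
tool_rot: [-0.697, -0.116, 0.699, -0.113]
ft_force: [0.4, -0.3, 0.1]
grip_width: 0.087
```

```bash
python3 st.py; python3 - <<'E'
from h import *
im,d,K,Rc,p=cam("wrist");np.savez("w1.npz",im=im,d=d,K=K,Rc=Rc,p=p)
cv2.imwrite("pics/w1.png",im)
P=cloud(d,K,Rc,p);m=(d>0)&(P[...,2]>.175)&(P[...,2]<.24)&(np.hypot(P[...,0]-.542,P[...,1]+.046)<.03)
Q=P[m];print(m.sum(),Q[:,2].max())
for a in np.arange(.175,.235,.005):
    s=Q[abs(Q[:,2]-a)<.0025]
    if len(s):print(round(a,3),len(s),s.min(0).round(4),s.max(0).round(4))
t=np.array([.542,-.046,.21]);c=K@(Rc.T@(t-p));print(c[:2]/c[2])
E
```

```text
t 5.22 q [-2.910e-01  3.200e-01  1.525e+00  2.000e-03  1.301e+00  2.524e+00] p [ 0.5399 -0.0452  0.3109] f [ 0.4 -0.3  0.1] w 0.087
[[-0.003, 0.32, -0.948], [0.003, -0.947, -0.32], [-1.0, -0.004, 0.002]] tool cm to target [-0.11  0.15 -0.18] tool f [-0.1  0.4 -0.3]
level [-0.      0.0021  0.0042]
192 0.21496405986958472
0.175 4 [ 0.5426 -0.05    0.1751] [ 0.55   -0.0473  0.1771]
0.18 12 [ 0.5426 -0.0505  0.1777] [ 0.5505 -0.0458  0.1812]
0.185 1 [ 0.5462 -0.0497  0.1831] [ 0.5462 -0.0497  0.1831]
0.19 3 [ 0.5446 -0.0521  0.191 ] [ 0.5478 -0.0516  0.1922]
0.195 25 [ 0.5397 -0.0522  0.1925] [ 0.5525 -0.0421  0.1975]
0.2 87 [ 0.5395 -0.0524  0.1978] [ 0.5523 -0.0403  0.2021]
0.205 6 [ 0.5443 -0.0484  0.2029] [ 0.5479 -0.0465  0.2074]
0.21 5 [ 0.5433 -0.0488  0.2099] [ 0.5495 -0.0459  0.2124]
0.215 49 [ 0.5424 -0.0495  0.2126] [ 0.5492 -0.042   0.215 ]
[318.64521255 203.52127307]
```

View pics/w1.png

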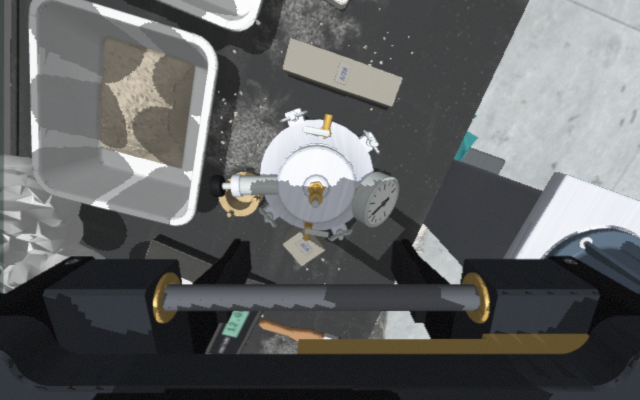

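Wrist view: valve at (316,190), in the middle between the open fingers. From depth, the axis is about (0.546, -0.046), the nut 0.191–0.201 and the tip at 0.2145. Descending with the fingers open.

Call:
arm_command(plan=[[0, 0.2, -0.6, 0, 0, 0, 8.7], [5, 0, 0, 0, 0.002, 0.004, 8.7], [5, 0, 0, 0, 0, 0, 6], [0, 0, 0, 0, 0, 0, 5], [0, 0, 0, 0, 0, 0, 5]])

```text
time: 5.9
position: [0.5486, -0.0444, 0.2111]
tool_rot: [0.7, 0.115, -0.696, 0.116]
ft_force: [-0.4, -0.5, 1.4]
grip_width: 0.0644
```

```bash
python3 st.py "[.546,-.0462,.183]"
```

```text
t 5.9 q [-2.840e-01  4.390e-01  1.638e+00  1.000e-03  1.058e+00  2.529e+00] p [ 0.5486 -0.0444  0.2111] f [-0.4 -0.5  1.4] w 0.0644
[[0.006, 0.323, -0.947], [-0.001, -0.947, -0.323], [-1.0, 0.003, -0.005]] tool cm to target [2.81 0.07 0.32] tool f [-1.4  0.3  0.6]
level [ 0.     -0.0053 -0.0031]
```

Call:
arm_command(plan=[[1.5, 0.05, 0.3, 0, -0.005, -0.003, 5], [1.2, 0, 0, 0, 0, 0, 4], [0, 0, 0, 0, 0, 0, 4], [0, 0, 0, 0, 0, 0, 3], [0, 0, 0, 0, 0, 0, 3]])

```text
time: 6.52
position: [0.5487, -0.0468, 0.1866]
tool_rot: [0.7, 0.114, -0.695, 0.117]
ft_force: [0.3, 1.0, -0.4]
grip_width: 0.0317
```

```bash
python3 st.py "[.546,-.0462,.183]"; python3 - <<'E'
from h import *
im,d,K,Rc,p=cam("wrist")
cv2.imwrite("pics/w2.png",im[80:400,120:520])
P=cloud(d,K,Rc,p);m=(d>0)&(P[...,2]>.175)&(P[...,2]<.24)&(np.hypot(P[...,0]-.546,P[...,1]+.046)<.010)
Q=P[m]
for a in np.arange(.175,.225,.005):
    s=Q[abs(Q[:,2]-a)<.0025]
    if len(s):print(round(a,4),len(s),s.min(0).round(4),s.max(0).round(4))
E
```

```text
t 6.53 q [-0.288  0.471  1.664  0.     0.997  2.525] p [ 0.5487 -0.0468  0.1866] f [ 0.3  1.  -0.4] w 0.0317
[[0.008, 0.323, -0.946], [-0.002, -0.946, -0.323], [-1.0, 0.005, -0.007]] tool cm to target [ 0.36 -0.14  0.24] tool f [ 0.4 -0.8 -0.6]
level [ 0.     -0.007  -0.0049]
0.175 25 [ 0.5426 -0.0504  0.175 ] [ 0.5504 -0.0454  0.1774]
0.18 53 [ 0.5423 -0.0504  0.1777] [ 0.5504 -0.0453  0.1825]
0.185 38 [ 0.5426 -0.0504  0.1825] [ 0.5503 -0.0454  0.1874]
0.19 21 [ 0.5398 -0.0519  0.191 ] [ 0.5526 -0.045   0.1924]
0.195 97 [ 0.5397 -0.0525  0.1925] [ 0.5526 -0.0384  0.1975]
0.2 281 [ 0.5394 -0.052   0.1976] [ 0.5526 -0.0395  0.2025]
0.205 40 [ 0.5438 -0.0481  0.2025] [ 0.5484 -0.0454  0.2071]
0.21 45 [ 0.543  -0.0497  0.2077] [ 0.5495 -0.0436  0.2125]
0.215 74 [ 0.5429 -0.0494  0.2125] [ 0.5493 -0.0441  0.2151]
```

View pics/w2.png

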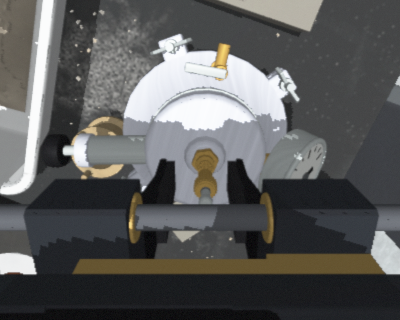

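Call:
arm_command(plan=[[0.3, -0.12, 0.26, 0, -0.007, -0.005, 3], [0.1, 0, 0, 0, 0, 0, 2.4], [0, 0, 0, 0, 0, 0, 2.4], [0, 0, 0, 0, 0, 0, 2.4]])

```text
time: 7.08
position: [0.5459, -0.0465, 0.1826]
tool_rot: [0.698, 0.116, -0.698, 0.116]
ft_force: [0.4, -0.4, 0.2]
grip_width: 0.0242
```

```bash
python3 st.py "[.5462,-.0460,.183]"
```

```text
t 7.08 q [-0.289  0.476  1.669  0.     0.996  2.524] p [ 0.5459 -0.0465  0.1826] f [ 0.4 -0.4  0.2] w 0.0242
[[0.0, 0.323, -0.946], [0.0, -0.946, -0.323], [-1.0, 0.0, -0.0]] tool cm to target [-0.04 -0.04 -0.04] tool f [-0.2  0.5 -0.2]
level [ 0.     -0.0001 -0.    ]
```

Centred to 0.5 mm; closing lightly.

Call:
arm_command(plan=[[0, 0, 0, 0, 0, 0, 1.5], [0, 0, 0, 0, 0, 0, 1.0], [0, 0, 0, 0, 0, 0, 1.0], [0, 0, 0, 0, 0, 0, 1.0]], grip_force=12)

```text
time: 7.58
position: [0.5459, -0.0465, 0.1827]
tool_rot: [0.698, 0.116, -0.698, 0.116]
ft_force: [0.3, 0.1, -0.4]
grip_width: 0.0142
```

```bash
python3 st.py "[.5462,-.0460,.183]"
```

```text
t 7.58 q [-0.289  0.476  1.669  0.     0.996  2.524] p [ 0.5459 -0.0465  0.1827] f [ 0.3  0.1 -0.4] w 0.0142
[[0.0, 0.323, -0.946], [-0.0, -0.946, -0.323], [-1.0, 0.0, -0.0]] tool cm to target [-0.03 -0.04 -0.04] tool f [ 0.4  0.  -0.3]
level [ 0.     -0.0001 -0.0001]
```

Call:
arm_command(plan=[[0, 0, 0, 0, 0, 0, 1.0], [0, 0, 0, 0, 0, 0, 1.0], [-0.006, 0, 0, -0.1, 0, 0, 1.0], [-0.012, 0, 0, -0.18, 0, 0, 1.0], [-0.012, 0, 0, -0.18, 0, 0, 1.0], [0, 0, 0, 0, 0, 0, 1.0]])

```text
time: 8.32
position: [0.5467, -0.0461, 0.183]
tool_rot: [0.652, 0.276, -0.651, 0.275]
ft_force: [-0.6, -0.8, -0.4]
grip_width: 0.014
```

```bash
python3 st.py "[.5462,-.0460,.183]"; python3 -c "
from h import *;print(robot.get_obs()['moment'])"
```

```text
t 8.32 q [-2.890e-01  4.760e-01  1.668e+00  2.000e-03  9.960e-01  2.052e+00] p [ 0.5467 -0.0461  0.183 ] f [-0.6 -0.8 -0.4] w 0.014
[[0.002, 0.717, -0.697], [0.001, -0.697, -0.717], [-1.0, 0.001, -0.002]] tool cm to target [-0.   -0.04  0.03] tool f [0.3 0.1 1. ]
level [ 0.     -0.0021 -0.0006]
[-0.00524246  0.15818593 -0.04783644]
```

Call:
arm_command(plan=[[-0.012, 0, 0, -0.18, 0, 0, 1.0], [-0.012, 0, 0, -0.18, 0, 0, 1.0], [-0.012, 0, 0, -0.18, 0, 0, 1.0], [-0.012, 0, 0, -0.18, 0, 0, 1.0], [-0.012, 0, 0, -0.18, 0, 0, 1.0], [-0.012, 0, 0, -0.18, 0, 0, 1.0], [-0.012, 0, 0, -0.18, 0, 0, 1.0], [-0.012, 0, 0, -0.18, 0, 0, 1.0], [0, 0, 0, 0, 0, 0, 1.0]])

```text
time: 9.45
position: [0.5468, -0.0436, 0.1839]
tool_rot: [0.306, 0.639, -0.302, 0.638]
ft_force: [0.3, 0.1, -0.4]
grip_width: 0.0144
```

```bash
python3 st.py "[.5462,-.0460,.184]"; python3 -c "
from h import *;print(robot.get_obs()['moment'])"
```

```text
t 9.45 q [-0.287  0.475  1.667  0.008  0.999  0.597] p [ 0.5468 -0.0436  0.1839] f [ 0.3  0.1 -0.4] w 0.0144
[[0.003, 0.776, 0.63], [0.006, 0.63, -0.776], [-1.0, 0.006, -0.003]] tool cm to target [-0.01 -0.2   0.15] tool f [0.4 0.2 0.1]
level [ 0.     -0.0032 -0.0058]
[-0.07009987  0.03762776 -0.07135777]
```

Call:
arm_command(plan=[[0, -0.2, 0.1, 0, -0.003, -0.006, 1.0], [0, 0, 0, 0, 0, 0, 1.0]])

```text
time: 9.7
position: [0.5468, -0.0437, 0.1839]
tool_rot: [0.308, 0.637, -0.305, 0.637]
ft_force: [0.6, -0.1, -1.1]
grip_width: 0.0138
```

```bash
python3 st.py "[.5462,-.0460,.184]"; cat > nut.py <<'E'
from h import *
import sys
print(robot.get_obs()['moment'].round(3))
im,d,K,Rc,p=cam("wrist")
cv2.imwrite(sys.argv[1],cv2.resize(im[150:350,220:420],None,fx=3,fy=3,interpolation=cv2.INTER_CUBIC))
P=cloud(d,K,Rc,p);r=np.hypot(P[...,0]-.5462,P[...,1]+.046)
for lo,hi,n in((0,.0025,"tip"),(.0045,.006,"nut")):
    z=P[...,2][(d>0)&(r>lo)&(r<hi)&(P[...,2]>.186)&(P[...,2]<.222)]
    print(n,len(z),np.percentile(z,[50,75,90,97]).round(4) if len(z) else '')
E
python3 nut.py pics/n1.png
```

```text
t 9.7 q [-0.286  0.475  1.667  0.005  0.999  0.609] p [ 0.5468 -0.0437  0.1839] f [ 0.6 -0.1 -1.1] w 0.0138
[[0.002, 0.782, 0.623], [0.004, 0.623, -0.782], [-1.0, 0.004, -0.002]] tool cm to target [-0.01 -0.19  0.15] tool f [1.1 0.4 0.4]
level [ 0.     -0.0018 -0.0039]
[-0.009  0.046 -0.007]
tip 50 [0.2054 0.2136 0.214  0.2145]
nut 173 [0.2005 0.2015 0.2027 0.2124]
```

View pics/n1.png

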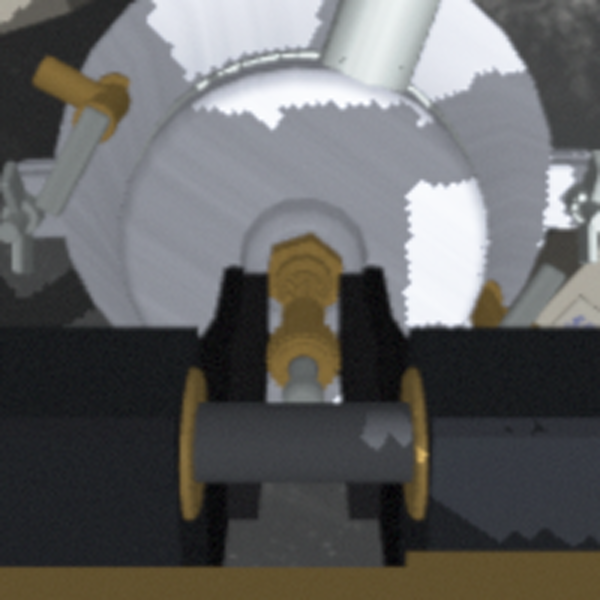

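The opening stays at 14 mm, and the TCP is orbiting a fixed point about 1.9 mm off in tool y. The nut top has also risen about 1.2 mm. So the nut is gripped and turning, with its axis at about (0.5453, -0.0448). Continuing.

Call:
arm_command(plan=[[-0.012, 0, -0.03, -0.18, 0, 0, 1.0], [-0.012, 0, -0.03, -0.18, 0, 0, 1.0], [-0.012, 0, -0.03, -0.18, 0, 0, 1.0], [-0.012, 0, -0.03, -0.18, 0, 0, 1.0], [-0.012, 0, -0.03, -0.18, 0, 0, 1.0], [-0.012, 0, -0.03, -0.18, 0, 0, 1.0], [-0.012, 0, -0.03, -0.18, 0, 0, 1.0], [-0.012, 0, -0.03, -0.18, 0, 0, 1.0], [-0.012, 0, -0.03, -0.18, 0, 0, 1.0]])

```text
time: 10.88
position: [0.5441, -0.0435, 0.1849]
tool_rot: [-0.26, 0.656, 0.262, 0.658]
ft_force: [0.9, 2.0, 0.1]
grip_width: 0.0143
```

```bash
python3 st.py "[.5453,-.0448,.185]"; python3 nut.py pics/n2.png
```

```text
t 10.88 q [-0.287  0.47   1.672  0.005  0.999 -1.045] p [ 0.5441 -0.0435  0.1849] f [0.9 2.  0.1] w 0.0143
[[0.001, -0.685, 0.728], [0.004, 0.728, 0.685], [-1.0, 0.002, 0.004]] tool cm to target [-0.01 -0.18 -0.  ] tool f [-0.1  0.8  2.1]
level [ 0.      0.0036 -0.0019]
[ 0.209 -0.141 -0.015]
tip 11 [0.2141 0.2142 0.2144 0.2148]
nut 156 [0.2022 0.2029 0.2122 0.2133]
```

Call:
arm_command(plan=[[-0.012, 0, -0.03, -0.18, 0, 0, 1.0], [-0.012, 0, -0.03, -0.18, 0, 0, 1.0], [-0.012, 0, -0.03, -0.18, 0, 0, 1.0], [-0.012, 0, -0.03, -0.18, 0, 0, 1.0], [-0.012, 0, -0.03, -0.18, 0, 0, 1.0], [-0.012, 0, -0.03, -0.18, 0, 0, 1.0]])

```text
time: 11.68
position: [0.5435, -0.0453, 0.1856]
tool_rot: [-0.563, 0.425, 0.564, 0.428]
ft_force: [1.3, 2.2, -0.5]
grip_width: 0.014
```

```bash
python3 st.py "[.5453,-.0448,.185]"; python3 nut.py pics/n3.png
```

```text
t 11.68 q [-0.291  0.469  1.673  0.005  1.    -2.14 ] p [ 0.5435 -0.0453  0.1856] f [ 1.3  2.2 -0.5] w 0.014
[[0.001, -0.962, -0.272], [0.004, -0.272, 0.962], [-1.0, -0.002, 0.003]] tool cm to target [ 0.06 -0.18  0.  ] tool f [ 0.5 -1.8  1.8]
level [0.     0.0035 0.0024]
[ 0.334 -0.112 -0.037]
tip 22 [0.2137 0.2142 0.2144 0.2147]
nut 143 [0.2025 0.2032 0.204  0.212 ]
```

Call:
arm_command(plan=[[-0.008, 0, -0.03, -0.16, 0, 0, 1.0], [-0.008, 0, -0.03, -0.16, 0, 0, 1.0], [-0.004, 0, -0.02, -0.12, 0, 0, 1.0], [0, 0, -0.02, -0.1, 0, 0, 1.0], [0, 0, 0, 0, 0, 0, 1.0]])

```text
time: 12.35
position: [0.5435, -0.0467, 0.1858]
tool_rot: [-0.656, 0.263, 0.656, 0.265]
ft_force: [-0.6, 1.8, 0.9]
grip_width: 0.0135
```

```bash
python3 st.py "[.5453,-.0448,.185]"; python3 nut.py pics/n4.png
```

```text
t 12.35 q [-0.293  0.469  1.671  0.004  1.002 -2.671] p [ 0.5435 -0.0467  0.1858] f [-0.6  1.8  0.9] w 0.0135
[[0.0, -0.693, -0.721], [0.003, -0.721, 0.693], [-1.0, -0.002, 0.002]] tool cm to target [ 0.08 -0.27  0.  ] tool f [-0.9 -0.9  1.7]
level [-0.      0.0023  0.0025]
[ 0.29  -0.055 -0.07 ]
tip 39 [0.2129 0.2139 0.2142 0.2146]
nut 154 [0.2024 0.2032 0.2036 0.2042]
```

Turned 5.2 rad and the nut top is up about 3.2 mm, so it is probably at its stop. As a check I'll regrip and try to turn it further.

Call:
arm_command(plan=[[0, 0, 0, 0, 0, 0, 3.0], [0, 0, 0, 0, 0, 0, 3.0], [0, -0.27, 0, 0, 0, 0, 3.0], [0, 0, 0, 0.18, 0, 0, 3.0], [0, 0, 0, 0.18, 0, 0, 3.0], [0, 0, 0, 0.18, 0, 0, 3.0], [0, 0, 0, 0.18, 0, 0, 3.0], [0, 0, 0, 0.18, 0, 0, 3.0], [0, 0, 0, 0.1, 0, 0, 3.0], [0, 0, 0, 0, 0, 0, 3.0]])

```text
time: 13.65
position: [0.5464, -0.0457, 0.186]
tool_rot: [-0.438, 0.555, 0.438, 0.555]
ft_force: [0.5, 1.1, 0.8]
grip_width: 0.03
```

```bash
python3 st.py "[.5453,-.0448,.185]"; python3 nut.py pics/n5.png
```

```text
t 13.65 q [-0.287  0.472  1.665  0.     1.004 -1.623] p [ 0.5464 -0.0457  0.186 ] f [0.5 1.1 0.8] w 0.03
[[0.001, -0.973, 0.233], [-0.0, 0.233, 0.973], [-1.0, -0.001, 0.0]] tool cm to target [0.1  0.13 0.06] tool f [-0.8 -0.2  1.1]
level [-0.      0.0001  0.0007]
[0.045 0.008 0.018]
tip 52 [0.2137 0.2141 0.2146 0.2149]
nut 159 [0.2031 0.2041 0.2117 0.2132]
```

Call:
arm_command(plan=[[0, 0.13, 0.06, 0, 0, 0, 2.0], [0, 0, 0, 0, 0, 0, 1.0], [0, 0, 0, 0, 0, 0, 1.0], [0, 0, 0, 0, 0, 0, 1.0], [0, 0, 0, 0, 0, 0, 1.0], [0, 0, 0, -0.1, 0, 0, 1.0], [0, 0, 0, -0.12, 0, 0, 1.0], [0, 0, 0, -0.12, 0, 0, 1.0]])

```text
time: 14.7
position: [0.5452, -0.0448, 0.186]
tool_rot: [0.528, -0.47, -0.528, -0.47]
ft_force: [-0.2, -0.2, 0.2]
grip_width: 0.0133
```

```bash
python3 st.py "[.5453,-.0448,.185]"; python3 nut.py pics/n6.png
```

```text
t 14.7 q [-2.870e-01  4.710e-01  1.668e+00  1.000e-03  1.003e+00 -1.974e+00] p [ 0.5452 -0.0448  0.186 ] f [-0.2 -0.2  0.2] w 0.0133
[[0.001, -0.993, -0.116], [0.0, -0.116, 0.993], [-1.0, -0.001, 0.0]] tool cm to target [ 0.1  -0.01 -0.  ] tool f [-0.2  0.2 -0.2]
level [-0.      0.0002  0.0007]
[-0.054  0.087 -0.174]
tip 51 [0.214  0.2143 0.2146 0.2151]
nut 146 [0.2029 0.2035 0.2077 0.2121]
```

Call:
arm_command(plan=[[0, 0, 0, -0.12, 0, 0, 1.0], [0, 0, 0, -0.12, 0, 0, 1.0]])

```text
time: 15.0
position: [0.5452, -0.0448, 0.186]
tool_rot: [0.582, -0.402, -0.582, -0.402]
ft_force: [-0.6, 0.1, -0.6]
grip_width: 0.0139
```

```bash
python3 st.py "[.5453,-.0448,.185]"; python3 nut.py pics/n7.png
```

```text
t 15.0 q [-2.870e-01  4.700e-01  1.668e+00  1.000e-03  1.003e+00 -2.220e+00] p [ 0.5452 -0.0448  0.186 ] f [-0.6  0.1 -0.6] w 0.0139
[[0.001, -0.935, -0.354], [0.001, -0.354, 0.935], [-1.0, -0.001, 0.0]] tool cm to target [ 0.1  -0.01 -0.  ] tool f [0.6 0.5 0.3]
level [0.     0.0003 0.0008]
[-0.031  0.141 -0.176]
tip 61 [0.2136 0.2141 0.2144 0.2145]
nut 149 [0.2027 0.2033 0.2055 0.2123]
```

Moment is -0.175 Nm, against about -0.05 Nm while it turned freely, and the grip is slipping: the nut is at its stop. Release, rise and shut the fingers.

Call:
arm_command(plan=[[0, 0, 0, 0, 0, 0, 3.0], [0, 0, 0, 0, 0, 0, 3.0], [-2.5, 0, 0, 0, 0, 0, 3.0], [-2.5, 0, 0, 0, 0, 0, 3.0], [-0.5, 0, 0, 0, 0, 0, 0], [0, 0, 0, 0, 0, 0, 0], [0, 0, 0, 0, 0, 0, 0], [0, 0, 0, 0, 0, 0, 0]])

```text
time: 16.05
position: [0.5434, -0.0443, 0.2395]
tool_rot: [-0.579, 0.404, 0.582, 0.403]
ft_force: [0.4, -0.2, 0.9]
grip_width: 0.0026
```

```bash
python3 st.py "[.5453,-.0448,.218]"; python3 nut.py pics/n8.png
```

```text
t 16.05 q [-2.870e-01  4.020e-01  1.610e+00  1.000e-03  1.135e+00 -2.213e+00] p [ 0.5434 -0.0443  0.2395] f [ 0.4 -0.2  0.9] w 0.0026
[[-0.005, -0.937, -0.348], [0.002, -0.348, 0.937], [-1.0, 0.004, 0.004]] tool cm to target [ 2.15 -0.17 -0.12] tool f [-0.9 -0.2 -0.4]
level [ 0.      0.0036 -0.004 ]
[0.121 0.026 0.06 ]
tip 24 [0.2141 0.2144 0.2148 0.215 ]
nut 65 [0.2029 0.2034 0.2041 0.2117]
```

Call:
arm_command(plan=[[1.0, -0.17, -0.12, 0, 0.004, -0.004, 0], [0.7, 0, 0, 0, 0, 0, 0], [0.1, 0, 0, 0, 0, 0, 0], [0, 0, 0, 0, 0, 0, 0]])

```text
time: 16.6
position: [0.5447, -0.0447, 0.2187]
tool_rot: [-0.58, 0.404, 0.581, 0.403]
ft_force: [0.8, 0.7, -0.4]
grip_width: 0.0002
```

```bash
python3 st.py "[.5453,-.0448,.215]"
```

```text
t 16.6 q [-0.286  0.428  1.633 -0.     1.083 -2.212] p [ 0.5447 -0.0447  0.2187] f [ 0.8  0.7 -0.4] w 0.0002
[[-0.003, -0.937, -0.348], [0.0, -0.348, 0.937], [-1.0, 0.002, 0.001]] tool cm to target [ 0.37 -0.06 -0.03] tool f [ 0.4 -1.1  0.4]
level [-0.      0.0012 -0.0023]
```

Call:
arm_command(plan=[[0.1, -0.05, -0.03, 0, 0, 0, 0], [0.1, 0, 0, 0, 0, 0, 0], [0.06, 0, 0, 0, 0, 0, 0], [0.04, 0, 0, 0, 0, 0, 0]])

```text
time: 17.1
position: [0.5457, -0.0449, 0.2161]
tool_rot: [-0.58, 0.404, 0.581, 0.403]
ft_force: [0.6, -0.1, 0.4]
grip_width: 0.0003
```

```bash
python3 st.py "[.5453,-.0448,.2145]"
```

```text
t 17.1 q [-0.286  0.432  1.634 -0.     1.076 -2.212] p [ 0.5457 -0.0449  0.2161] f [ 0.6 -0.1  0.4] w 0.0003
[[-0.001, -0.938, -0.348], [-0.0, -0.348, 0.938], [-1.0, 0.001, 0.0]] tool cm to target [0.16 0.03 0.03] tool f [-0.4 -0.5 -0.3]
level [-0.      0.0003 -0.0011]
```

Call:
arm_command(plan=[[0.04, 0, 0, 0, 0, 0, 0], [0.04, 0, 0, 0, 0, 0, 0]])

```text
time: 17.35
position: [0.5458, -0.045, 0.2154]
tool_rot: [-0.58, 0.404, 0.581, 0.404]
ft_force: [-0.1, 1.3, -0.2]
grip_width: -0.0
```

```bash
python3 st.py "[.5453,-.0448,.2145]"
```

```text
t 17.35 q [-0.286  0.433  1.635 -0.     1.074 -2.212] p [ 0.5458 -0.045   0.2154] f [-0.1  1.3 -0.2] w -0.0
[[-0.001, -0.938, -0.348], [-0.0, -0.348, 0.938], [-1.0, 0.001, 0.0]] tool cm to target [0.09 0.04 0.03] tool f [ 0.2 -0.4  1.3]
level [-0.      0.0002 -0.0009]
```

Call:
arm_command(plan=[[0.03, 0.02, 0, 0, 0, 0, 0], [0.03, 0, 0, 0, 0, 0, 0]])

```text
time: 17.6
position: [0.5456, -0.045, 0.2148]
tool_rot: [-0.58, 0.404, 0.581, 0.404]
ft_force: [0.8, 0.3, 2.1]
grip_width: 0.0008
```

Call:
arm_command(plan=[[0.03, 0, 0, 0, 0, 0, 0], [0.03, 0, 0, 0, 0, 0, 0]])

```text
time: 17.85
position: [0.5456, -0.045, 0.2147]
tool_rot: [-0.58, 0.404, 0.581, 0.404]
ft_force: [-0.8, 0.2, 2.3]
grip_width: 0.0003
```

Call:
arm_command(plan=[[0.03, 0, 0, 0, 0, 0, 0], [0.03, 0, 0, 0, 0, 0, 0]])

```text
time: 18.1
position: [0.5456, -0.0451, 0.2147]
tool_rot: [0.581, -0.404, -0.58, -0.404]
ft_force: [-1.4, 0.1, 4.6]
grip_width: 0.0003
```

Contact at z = 0.2147. Each row's push gives roughly 1 N per 0.1 mm commanded, so I'll raise it gradually.

Call:
arm_command(plan=[[0.05, 0, 0, 0, 0, 0, 0], [0.05, 0, 0, 0, 0, 0, 0]])

```text
time: 18.35
position: [0.5457, -0.0451, 0.2144]
tool_rot: [0.581, -0.404, -0.58, -0.404]
ft_force: [-1.4, 0.5, 5.6]
grip_width: 0.0003
```

Call:
arm_command(plan=[[0.06, 0, 0, 0, 0, 0, 0], [0.06, 0, 0, 0, 0, 0, 0]])

```text
time: 18.6
position: [0.5456, -0.045, 0.2139]
tool_rot: [0.581, -0.404, -0.58, -0.404]
ft_force: [-2.4, 0.4, 5.0]
grip_width: 0.0006
```

Call:
arm_command(plan=[[0.07, 0, 0, 0, 0, 0, 0], [0.07, 0, 0, 0, 0, 0, 0]])

```text
time: 18.85
position: [0.5456, -0.045, 0.2133]
tool_rot: [0.581, -0.404, -0.58, -0.404]
ft_force: [-2.2, 0.0, 4.8]
grip_width: 0.0003
```

Call:
arm_command(plan=[[0.07, 0, 0, 0, 0, 0, 0], [0.07, 0, 0, 0, 0, 0, 0]])

```text
time: 19.1
position: [0.5457, -0.0451, 0.2129]
tool_rot: [0.581, -0.404, -0.58, -0.403]
ft_force: [-1.4, 0.2, 7.0]
grip_width: 0.0002
```

Call:
arm_command(plan=[[0.08, 0, 0, 0, 0, 0, 0], [0.08, 0, 0, 0, 0, 0, 0]])

```text
time: 19.35
position: [0.5457, -0.0451, 0.2127]
tool_rot: [0.582, -0.404, -0.58, -0.403]
ft_force: [-2.4, 0.1, 8.7]
grip_width: 0.0003
```

Call:
arm_command(plan=[[0.08, 0, 0, 0, 0, 0, 0], [0.08, 0, 0, 0, 0, 0, 0]])

```text
time: 19.6
position: [0.5457, -0.0451, 0.2126]
tool_rot: [0.582, -0.404, -0.579, -0.403]
ft_force: [-2.7, 0.5, 8.2]
grip_width: 0.0006
```

Call:
arm_command(plan=[[0.09, 0, 0, 0, 0, 0, 0], [0.09, 0, 0, 0, 0, 0, 0], [0.09, 0, 0, 0, 0, 0, 0]])

```text
time: 19.98
position: [0.5457, -0.0451, 0.2124]
tool_rot: [0.582, -0.403, -0.579, -0.403]
ft_force: [-2.3, 0.9, 8.0]
grip_width: 0.0006
```

Call:
arm_command(plan=[[0.1, 0, 0, 0, 0, 0, 0], [0.1, 0, 0, 0, 0, 0, 0], [0.1, 0, 0, 0, 0, 0, 0]])

```text
time: 20.35
position: [0.5457, -0.0451, 0.2121]
tool_rot: [0.583, -0.403, -0.579, -0.403]
ft_force: [-2.7, 0.8, 9.6]
grip_width: 0.0005
```

Call:
arm_command(plan=[[0.1, 0, 0, 0, 0, 0, 0], [0.1, 0, 0, 0, 0, 0, 0], [0.1, 0, 0, 0, 0, 0, 0]])

```text
time: 20.72
position: [0.5457, -0.0451, 0.2119]
tool_rot: [0.584, -0.403, -0.578, -0.403]
ft_force: [-2.3, -0.4, 8.7]
grip_width: 0.0007
```

Call:
arm_command(plan=[[0.11, 0, 0, 0, 0, 0, 0], [0.11, 0, 0, 0, 0, 0, 0], [0.11, 0, 0, 0, 0, 0, 0], [0.11, 0, 0, 0, 0, 0, 0]])

```text
time: 21.22
position: [0.5457, -0.0451, 0.2116]
tool_rot: [0.584, -0.403, -0.578, -0.403]
ft_force: [-3.0, -0.0, 9.7]
grip_width: 0.0004
```

Call:
arm_command(plan=[[0.11, 0, 0, 0, 0, 0, 0], [0.11, 0, 0, 0, 0, 0, 0], [0.11, 0, 0, 0, 0, 0, 0], [0.11, 0, 0, 0, 0, 0, 0]])

```text
time: 21.72
position: [0.5457, -0.045, 0.2116]
tool_rot: [0.585, -0.403, -0.577, -0.403]
ft_force: [-3.5, 0.3, 9.8]
grip_width: 0.0004
```

```bash
python3 st.py "[.5453,-.0448,.2117]"; python3 - <<'E'
from h import *
im,d,K,Rc,p=cam("scene"); im2=cam("side")[0]
S=np.load("scene.npz")["im"]
f=lambda i,y,x:cv2.resize(i[y-22:y+22,x-22:x+22],(380,380),interpolation=cv2.INTER_CUBIC)
cv2.imwrite("pics/g1.png",np.hstack([f(im,230,336),f(im2,211,348)]))
E
```

```text
t 21.73 q [-0.285  0.433  1.648 -0.003  1.049 -2.212] p [ 0.5457 -0.045   0.2116] f [-3.5  0.3  9.8] w 0.0004
[[0.01, -0.936, -0.351], [-0.006, -0.351, 0.936], [-1.0, -0.008, -0.009]] tool cm to target [-0.01  0.03  0.04] tool f [-9.9  3.1  1.4]
level [-0.     -0.0094  0.0076]
```

View pics/g1.png

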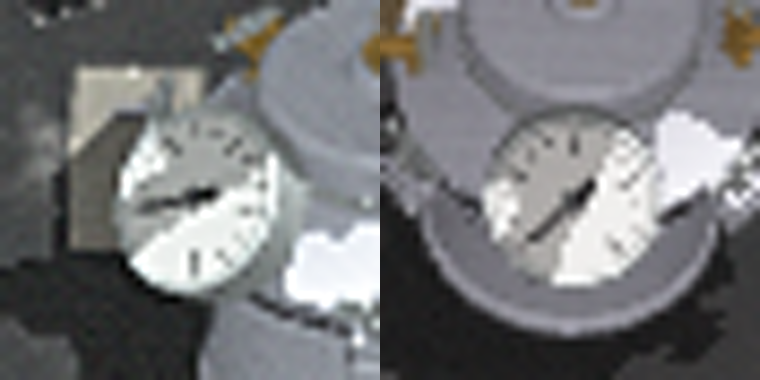

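The needle has swung to the lower left of the dial, (540,235) in the side crop, and the pin has stalled about 3.1 mm down. Pushing slightly harder confirms the stop.

Call:
arm_command(plan=[[0.12, 0, 0, 0, 0, 0, 0], [0.13, 0, 0, 0, 0, 0, 0], [0.13, 0, 0, 0, 0, 0, 0], [0.13, 0, 0, 0, 0, 0, 0]])

```text
time: 22.32
position: [0.5457, -0.0451, 0.2116]
tool_rot: [0.586, -0.402, -0.576, -0.403]
ft_force: [-3.7, -0.2, 10.2]
grip_width: 0.0007
```

Call:
arm_command(plan=[[0.14, 0, 0, 0, 0, 0, 0], [0.14, 0, 0, 0, 0, 0, 0], [0.14, 0, 0, 0, 0, 0, 0], [0.14, 0, 0, 0, 0, 0, 0]])

```text
time: 22.82
position: [0.5457, -0.045, 0.2115]
tool_rot: [0.588, -0.402, -0.575, -0.403]
ft_force: [-3.3, 0.1, 12.1]
grip_width: 0.0006
```

Hard stop confirmed: 12 N and no further travel. Lift off.

Call:
arm_command(plan=[[-0.1, 0, 0, 0, 0, 0, 0], [-0.2, 0, 0, 0, 0, 0, 0], [-0.5, 0, 0, 0, 0, 0, 0], [-2, 0, 0, 0, 0, 0, 0], [-4, 0, 0, 0, 0, 0, 0], [-4, 0, 0, 0, 0, 0, 0], [0, 0, 0, 0, 0, 0, 0]])

```text
time: 23.7
position: [0.5442, -0.0442, 0.3211]
tool_rot: [0.587, -0.402, -0.576, -0.403]
ft_force: [0.2, -0.1, -1.6]
grip_width: 0.0004
```

```bash
python3 st.py; python3 nut.py pics/n9.png; python3 - <<'E'
from h import *
im,d,K,Rc,p=cam("wrist"); im2=cam("side")[0]; im1=cam("scene")[0]
g=np.array([.5453-.083,-.0448,.136]);print("approx gauge px",(lambda c:c[:2]/c[2])(K@(Rc.T@(g-p))))
f=lambda i,y,x,h:cv2.resize(i[y-h:y+h,x-h:x+h],(380,380),interpolation=cv2.INTER_CUBIC)
cv2.imwrite("pics/g2.png",np.hstack([f(im1,230,336,20),f(im2,211,348,20)]))
for n,b in(("scene",im1),("side",im2)):
    a=np.load(n+".npz")["im"];df=cv2.absdiff(a,b).max(2)>60
    k,l,s,c=cv2.connectedComponentsWithStats(df.astype(np.uint8))
    print(n,[(s[i,4],c[i].round().tolist()) for i in range(1,k) if s[i,4]>25])
E
```

```text
t 23.7 q [-0.283  0.309  1.512 -0.004  1.305 -2.213] p [ 0.5442 -0.0442  0.3211] f [ 0.2 -0.1 -1.6] w 0.0004
[[0.013, -0.936, -0.352], [-0.008, -0.352, 0.936], [-1.0, -0.01, -0.012]] tool cm to target [ 0.91  0.28 -0.09] tool f [ 1.6 -0.1 -0.2]
level [-0.     -0.0123  0.0097]
[0.016 0.052 0.045]
tip 19 [0.2141 0.2143 0.2147 0.215 ]
nut 35 [0.2028 0.2035 0.2039 0.2043]
approx gauge px [347.09402569 118.11609492]
scene [(np.int32(1235), [121.0, 39.0]), (np.int32(32), [197.0, 12.0]), (np.int32(6105), [344.0, 85.0]), (np.int32(157), [197.0, 45.0]), (np.int32(97), [236.0, 26.0]), (np.int32(103), [144.0, 49.0]), (np.int32(84), [157.0, 53.0]), (np.int32(84), [152.0, 79.0]), (np.int32(72), [31.0, 79.0]), (np.int32(2765), [151.0, 166.0]), (np.int32(526), [67.0, 107.0]), (np.int32(10848), [74.0, 215.0]), (np.int32(46), [339.0, 124.0]), (np.int32(508), [349.0, 221.0]), (np.int32(1175), [205.0, 254.0]), (np.int32(130), [362.0, 237.0]), (np.int32(72), [214.0, 299.0]), (np.int32(820), [138.0, 320.0]), (np.int32(36), [160.0, 336.0]), (np.int32(60), [190.0, 339.0]), (np.int32(43), [172.0, 342.0]), (
[... 253 characters left out ...]
[135.0, 204.0]), (np.int32(126), [260.0, 188.0]), (np.int32(427), [353.0, 193.0]), (np.int32(138), [78.0, 191.0]), (np.int32(133), [335.0, 203.0]), (np.int32(696), [57.0, 211.0]), (np.int32(119), [220.0, 201.0]), (np.int32(281), [250.0, 224.0]), (np.int32(54), [314.0, 209.0]), (np.int32(252), [215.0, 226.0]), (np.int32(49), [74.0, 224.0]), (np.int32(2080), [84.0, 253.0]), (np.int32(44), [225.0, 241.0]), (np.int32(72), [134.0, 251.0]), (np.int32(29), [121.0, 256.0]), (np.int32(11794), [215.0, 340.0]), (np.int32(642), [334.0, 303.0]), (np.int32(835), [345.0, 356.0]), (np.int32(52), [303.0, 357.0]), (np.int32(147), [294.0, 373.0]), (np.int32(45), [304.0, 381.0]), (np.int32(35), [307.0, 398.0])]
```

View pics/g2.png

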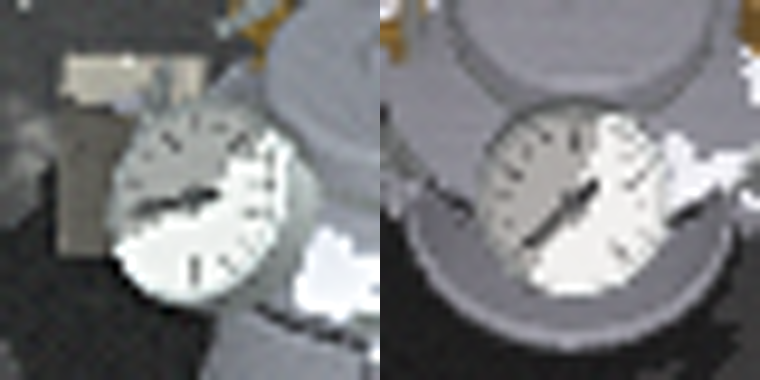

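Needle at the lower-left first mark, where it stood during the push and mirroring the last mark at (622,250). The pin tip is back at 0.2147 and the nut is still up. The arm is clear, so I'm handing in.

```bash
python3 -c "
from h import *;print(workorder.hand_in())"
```

```text
the job is handed in; nothing more can be done
None
```

The meter is vented and the job is handed in, at about 24 s of the 69 s allowed. No verdict was reported.

- **Lock nut:** I pinched it at 12 N and turned it about 5.2 rad counter-clockwise, and its top rose about 3.2 mm. On a second grip it would not turn further: the torque rose to about 0.17 N m against about 0.05 N m before, and the fingers slipped. I took that as the stop.
- **Pin:** I pushed it with shut fingertips until it stopped, about 3.1 mm down. The end-of-call readings showed at most 12 N, and at 12 N it went no further. I then lifted straight off.

Last checks:
- The wrist camera's depth showed the pin tip back at 0.2147 m, the same height as before the push.
- The nut top was still at about 0.204 m, so it is still unscrewed.
- In the last picture the needle stood at the lower-left first mark, read by eye only from a small picture. It was the same before and after letting go.
- I saw no contact with the gauge or the things around the meter. I did not measure their positions: comparing the pictures only showed differences I put down to the arm and its shadow.
- **One disagreement:** the valve axis measured by wrist camera was about 1.5 mm off from where the nut actually turned. I used the turning axis from then on.

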